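# Try the stay of the wide locker's lift-up door

## Task

The stay on the wider of the two slant-front lockers has just been fitted and wants trying. Raise that locker's lift-up door until the stay catches, let go so that the door stands open by itself, then press the stay's release pad so that the door sinks fully shut. Leave the narrow locker's door shut.

Things in the scene. Friction and masses are not known exactly. Their poses are not given: they have to be found in the camera images.
- wide_door (a joint): Lift-up door of the wide locker, hinged at its upper far edge; rad. 0 = shut (27 deg from level, low edge nearest the robot), grows as it is raised, end stop 0.92. Raised past about 0.84 the stay snaps in; let go, it then stands by itself at about 0.8. Damped, 0.4 kg: 3 to 6 N at the handle to lift (more if fast); unlocked and let go it sinks shut in about 1 to 2 s.
- wide_handle (a point): Middle of the steel bar handle on the wide locker's door (wood locker, 220 mm wide, 162 high, fixed). Bar 10 mm thick, 60 long; its centre is 40 mm off the door's face and 30 mm from the free edge, 140 mm above the bench when shut. Axes turn with the door: x along it from free edge to hinge, y along the bar, z out of its face. The hinge line is at x = +125, z = -52 mm from here.
- wide_pad (a point): Top centre of the stay's release pad: steel plate 30x30x8 mm on a lever at the wide locker's right side, 50 mm out from it, 35 mm before its front, 110 mm above the bench; x to the locker's back, z up. Press it straight down: 3 to 5 N, unlocked 11 mm down, stop at 25 mm (and swings 6 mm to the front); it springs back. Hold it down 0.5 s so the door starts to sink. The open door is 245 mm high.
- narrow_door (a joint): Lift-up door of the narrow locker (130 mm wide, otherwise like the wide one), rad, 0 = shut. A bystander, to be left shut. Either locker may stand on the left or the right of the other.

How it is judged (in metres and radians):
On the way:
1. the wide locker's door stands open on its stay, at rest and not touched by the robot (value of joint wide_door above 0.7 rad and velocity of joint wide_door between -0.05 and 0.05 rad/s and contact force between wide_door and the fingers below 0.1 N and contact force between wide_door and the arm below 0.1 N), for 0.4 s.
At the end, for the whole second after the job is handed in: After having stood open on its stay (joint above 0.7 rad) at rest and untouched for 0.4 s, the wide locker's door is shut again (within 0.06 rad) and at rest, and the narrow locker's door is shut too (within 0.06 rad) (value of joint each of wide_door, narrow_door below 0.06 rad and velocity of joint wide_door between -0.05 and 0.05 rad/s).
It fails at once if the narrow locker's door was raised (value of joint narrow_door above 0.15 rad).
It also fails if it takes over 45 s, if anything falls off the work surface, if the arm or the gripper's body presses on something with over 40 N, if the wrist force passes 120 N, or if a joint passes its speed limit or range.

## Robot

A 7-joint arm with a two-finger parallel gripper is mounted at the origin on a cart in front of the work surface, level with it; the furniture and walls round the work are solid. World frame = base frame: x ahead of the robot, y to its left, z up, the work surface at z = 0. Lengths are in mm, angles in degrees, forces in N, time in s.
With the tool pointing down it reaches from about 350 to 900 mm from the base axis. Payload 8.1 kg.
Tool frame: the origin (TCP) lies midway between the tips of the shut fingers; the grasp point (between the pads) lies 19 mm behind it; z points along the fingers, y is the line along which they close (so a half turn about z gives the same grasp; the last joint's range is limited). The gripper opens to 92 mm and grips with 3 to 60 N. Pads are 19 mm wide; open, the fingers measure 130 mm over their backs; the gripper's body (75 mm by 190 mm) begins 47 mm behind the grasp point.
Start: joints at [65.684, 24.895, 1.432, 90.138, -0.665, 64.973, -4.303], TCP at [197.648, -592.939, 226.742] pointing down, gripper open.
Joint ranges: [-149.89, 149.89], [-25.12, 119.58], [-72.63, 75.52], [4.76, 147.25], [-75.54, 255.54], [6.69, 114.76], [-157.13, 157.13]. Speed limits (degrees/s): [127.2, 127.2, 172.46, 172.46, 180, 180, 180].

## Interface

Orientations are given as a 3x3 rotation matrix whose columns are the frame's x, y, z axes.
In Python, from workcell import ctrl gives the robot as it stands.
- The arm moves only by the tool drive_tool, never from a script. Its argument "deltas" is a list of rows, each a list of 7 numbers: the shift along the tool's x, y, z scaled (see below), then the turn, a rotation vector about the tool's x, y, z scaled (see below), then the opening in per cent of the stroke, from 0 (shut) to 100 (fully open). A call has 1 to 8 rows; each row shifts and turns the commanded pose from where the row before left it, along the tool's axes as they then stand; what a row does not reach is not made up. The controller multiplies each number of a shift by 250 mm and each number of a turn by 2 rad. A row lasts 1/12 s, in which the tool goes at most 41.7 mm and 7.16 degrees, less where a joint would pass 70% of its speed; a pose out of reach is approached as far as the arm can. A call with a number of a shift or a turn outside -1 to 1 is refused whole. A call with a gripper value outside its range is refused whole. The fingers move at their own pace and stop on an object; the grip force is fixed at half the most. Time passes only in rows, so rows that do not move let the fingers close. It gives the time, the measured TCP pose, the force, the opening and the grip force at its end, in the units of the state.
- ctrl.read_state(): the state, without advancing time (a new reading comes with each control period).
- ctrl.capture(name): name is "side" or "top"; returns the picture (400x640x3 uint8, red, green, blue); there is no depth.
- ctrl.get_calibration(name): a dict with "fx", "fy", "cx", "cy" (pixels), "extrinsics" (4x4, takes a point from camera to world coordinates). Camera axes: x right, y up, looking along -z (the intrinsics and any distortion apply to the point x, -y, -z); pixel columns grow to the right and rows downward; lengths in mm; the calibration is good to about 2 mm. A picture is of the moment at which its call begins. get_calibration takes no time and is no camera call.
- ctrl.finish_job(): hands the job in; it is judged then, once.
Trained networks look in the newest picture that a camera, given by its name, has taken for a name from the list of things; names that differ only in an ending like _2 or _b are one class to them, and where a whole thing is asked for, a point or a joint stands for the part that bears it (a point fixed in the world has none). Each returns a list of dicts, best first, with "p" (0 to 1); they miss things now and then, are a little off and sometimes report something else, mostly with a low value. They report only what shows in the picture. A call takes as long as a camera call.
- ctrl.regions_of(camera, thing): "pixels" (400x640 bool, what is visible of it) and "box" ([centre column, centre row, width, height] in pixels, round what is visible of it).
The state is a dict: "time": time; "joint_pos": joint angles; "qvel": joint speeds; "joint_efforts": joint torques, N m; "ee_pos": TCP position; "ee_rot": TCP orientation; "force": force on the tool from outside, world axes, zero at the start; "wrist_torque": the same for the moment, N m; "finger_gap": finger opening in mm; "grasp_force": force on a finger pad.
Only numpy, scipy, OpenCV 4.12 (cv2) and the standard library are available. Lean on these libraries where they do the work, as an engineer would, in place of code of your own. Each camera call takes 0.05 s, during which the arm holds its last target. There are 200 camera calls.

## Working session

There is one attempt and no reset: what is moved stays moved. The work goes in short steps, Python scripts to look and compute and a tool call to move; the robot and the scene stay as the last step left them, time stands still between calls to the robot, and variables do not carry over. Pictures are saved under pics/ and viewed, at most 10 in all, crops included, and the job is handed in when it is done.

Besides the shell and the picture viewer there is one more tool, called after "Emit:" in YAML: its name, and indented under it one key for each argument. drive_tool: Moves the arm, as the interface text tells. Its arguments: {"type":"object","properties":{"deltas":{"type":"array","items":{"type":"array","items":{"type":"number"}}}},"required":["deltas"]}

```bash
ls; mkdir -p pics; cat > h.py <<'E'
import numpy as np, cv2
from workcell import ctrl
def ray(cam,u,v):
    c=ctrl.get_calibration(cam);E=np.array(c["extrinsics"])
    d=np.array([(u-c["cx"])/c["fx"],-(v-c["cy"])/c["fy"],-1.])
    return E[:3,3],E[:3,:3]@d
def onz(cam,u,v,z):
    o,d=ray(cam,u,v);return o+d*(z-o[2])/d[2]
def proj(cam,P):
    c=ctrl.get_calibration(cam);E=np.array(c["extrinsics"])
    p=E[:3,:3].T@(np.array(P)-E[:3,3]);return c["cx"]-c["fx"]*p[0]/p[2],c["cy"]+c["fy"]*p[1]/p[2]
def save(cam,n):
    cv2.imwrite(f"pics/{n}.png",ctrl.capture(cam)[:,:,::-1])
E
python3 - <<'E'
from h import *
for c in("top","side"):
    save(c,c+"0"); k=ctrl.get_calibration(c); print(c,{a:k[a] for a in k if a!="extrinsics"}); print(np.round(k["extrinsics"],3))
    for t in("wide_door","wide_handle","wide_pad","narrow_door"):
        for r in ctrl.regions_of(c,t)[:2]:
            m=r["pixels"];cnt=max(cv2.findContours(m.astype("uint8"),0,2)[0],key=cv2.contourArea)
            print(t,round(r["p"],2),np.round(r["box"],1),[np.round(x,1) for x in cv2.minAreaRect(cnt)])
s=ctrl.read_state();print(s["time"],s["ee_pos"],np.round(s["ee_rot"],3),s["finger_gap"])
E
```

```text
pics
top {'fx': 368.30586115907, 'fy': 368.30586115907, 'cx': 317.8591022667855, 'cy': 190.71489039769725}
[[ 2.300000e-02  9.820000e-01 -1.880000e-01  3.482220e+02]
 [-1.000000e+00  2.100000e-02 -1.300000e-02 -1.348280e+02]
 [-9.000000e-03  1.880000e-01  9.820000e-01  1.019131e+03]
 [ 0.000000e+00  0.000000e+00  0.000000e+00  1.000000e+00]]
wide_door 0.97 [358.  178.3  91.3  71.8] [array([364.3, 177.8]), array([57.4, 93.3]), np.float64(77.5)]
wide_handle 0.95 [361.9 178.4  99.6  74.3] [array([364.8, 177.9]), array([57.7, 94.1]), np.float64(77.7)]
wide_pad 0.66 [423.5 182.6  37.7  57. ] [array([417.9, 182.7]), array([64.4, 18.7]), np.float64(62.5)]
narrow_door 0.62 [217.  179.4  61.2  59.5] [array([215.8, 180.6]), array([56.2, 54.2]), np.float64(82.9)]
side {'fx': 422.40872131325665, 'fy': 422.40872131325665, 'cx': 317.0076510942233, 'cy': 203.60777377883338}
[[ 9.88000e-01  1.03000e-01 -1.17000e-01  4.06344e+02]
 [-1.56000e-01  6.30000e-01 -7.60000e-01 -8.26351e+02]
 [-4.00000e-03  7.69000e-01  6.39000e-01  7.27663e+02]
 [ 0.00000e+00  0.00000e+00  0.00000e+00  1.00000e+00]]
wide_door 0.56 [348.9 251.  104.4 108.8] [array([344.9, 247.9]), array([88.5, 77.6]), np.float64(55.0)]
wide_handle 0.56 [347.  248.6 104.4 111.3] [array([345. , 247.6]), array([87.5, 76.3]), np.float64(55.2)]
narrow_door 0.77 [312.  150.7  59.   52.3] [array([312.7, 148.8]), array([36.6, 54.4]), np.float64(66.6)]
0.5 [ 197.60107346 -592.92672803  226.70418328] [[ 0.949  0.316 -0.   ]
 [ 0.316 -0.949  0.   ]
 [-0.    -0.    -1.   ]] 91.72822104211915
```

```bash
python3 - <<'E'
import cv2
a=cv2.imread("pics/top0.png")[110:250,160:480];b=cv2.imread("pics/side0.png")[100:360,220:480]
cv2.imwrite("pics/a.png",cv2.resize(a,None,fx=2.5,fy=2.5,interpolation=2));cv2.imwrite("pics/b.png",cv2.resize(b,None,fx=2.3,fy=2.3,interpolation=2))
E
```

```text
(no output)
```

View pics/a.png

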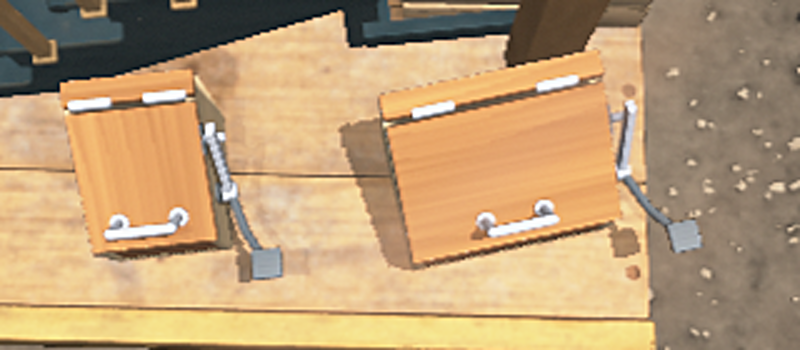

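View pics/b.png

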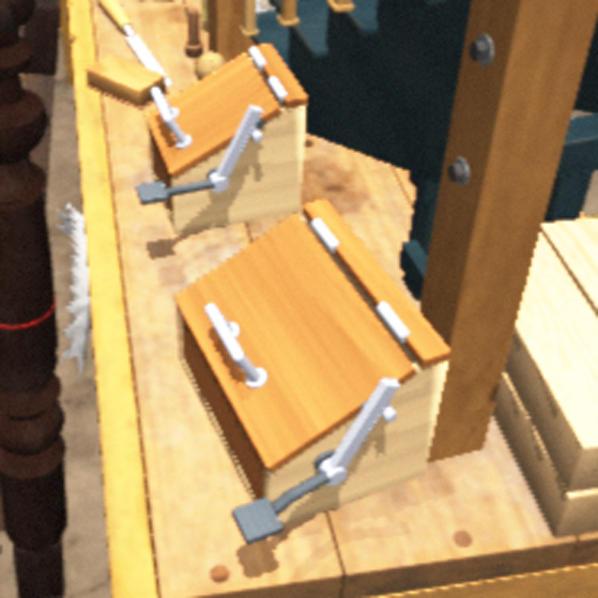

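The pictures show the wide locker on the right. In the top view its handle bar is at about (369,200) and its pad at about (434,204). In the side view the handle is at (320,249) and the pad at (333,326). The narrow locker stands to the left, and there is a timber post behind the wide one.

```bash
python3 - <<'E'
from h import *
def tri(a,b):
    (o1,d1),(o2,d2)=ray("top",*a),ray("side",*b)
    t=np.linalg.lstsq(np.c_[d1,-d2],o2-o1,rcond=None)[0];p,q=o1+d1*t[0],o2+d2*t[1]
    return np.round((p+q)/2),np.round(np.linalg.norm(p-q),1)
print("handle",tri((369.2,200),(319.6,249.1)),onz("top",369.2,200,145),onz("side",319.6,249.1,145))
print("pad",tri((434,204),(332.6,325.7)),onz("top",434,204,110),onz("side",332.6,325.7,110))
# hinge edge of the door: hinges centres (432,109),(558,84) in crop
for z,P in((197,[(432,109),(558,84)]),(145,[(488,231),(558,219)]),(98,[(413,266),(620,220)])):
    a,b=[onz("top",160+u/2.5,110+v/2.5,z) for u,v in P];print(np.round(a),np.round(b),np.degrees(np.arctan2(-(b-a)[0],(b-a)[1]))-180, np.linalg.norm(a-b))
# narrow corner & post
print("narrow",onz("top",160+215/2.5,110+245/2.5,100), "post base",onz("side",220+430/2.3,100+455/2.3,0),onz("side",220+485/2.3,100+450/2.3,0))
E
```

```text
handle (array([ 499., -250.,  126.]), np.float64(1.2)) [ 495.59882885 -247.21340144  145.        ] [ 497.04513093 -267.94352272  145.        ]
pad (array([ 496., -414.,  107.]), np.float64(0.3)) [ 494.95151468 -412.7678488   110.        ] [ 495.35652975 -415.81139742  110.        ]
[ 594. -157.  197.] [ 621. -273.  197.] -347.1723620573608 119.79514916800902
[ 489. -214.  145.] [ 502. -281.  145.] -348.91484645286016 68.47531053752647
[ 459. -143.   98.] [ 511. -351.   98.] -346.1358826764259 214.87618848270137
narrow [475.898835    57.41802152 100.        ] post base [ 6.79722900e+02 -3.00144133e+02 -1.13686838e-13] [ 731.85232511 -302.74000364    0.        ]
```

```bash
cat >> h.py <<'E'
from scipy.spatial.transform import Rotation as Ro, Slerp
YAW=13.5; B=np.array([np.cos(np.radians(YAW)),np.sin(np.radians(YAW)),0]); Z=np.array([0,0,1.])
HX=np.array([496.,-248,140])+135*B+10.4*Z
def handle(th):   # bar centre at door angle th
    a=np.radians(-4.4)+th; return HX+135.4*(-np.cos(a)*B+np.sin(a)*Z)
def rot(t):       # tool tilted t deg from down towards locker's back, closing across the bar
    t=np.radians(t); z=np.sin(t)*B-np.cos(t)*Z; y=np.cos(t)*B+np.sin(t)*Z; return np.c_[np.cross(y,z),y,z]
def rows(poses,g,start=None):   # poses: list of (tcp,R), one per row
    s=ctrl.read_state(); p,R=start or (np.array(s["ee_pos"]),np.array(s["ee_rot"]))
    for q,S in poses:
        d=R.T@(q-p)/250; w=Ro.from_matrix(R.T@S).as_rotvec()/2
        print("["+",".join("%.3f"%v for v in [*d,*w])+",%d],"%g); p,R=q,S
def line(q,S,n):
    s=ctrl.read_state(); p=np.array(s["ee_pos"]); sl=Slerp([0,1],Ro.from_matrix([s["ee_rot"],S]))
    return [(p+(q-p)*k/n,sl(k/n).as_matrix()) for k in range(1,n+1)]
E
python3 - <<'E'
from h import *
rows(line(handle(0)+[0,0,115],rot(0),16),45)
E
```

```text
[0.098,-0.058,-0.007,-0.000,0.000,-0.046,45],
[0.103,-0.049,-0.007,-0.000,0.000,-0.046,45],
[0.107,-0.039,-0.007,-0.000,0.000,-0.046,45],
[0.110,-0.029,-0.007,-0.000,0.000,-0.046,45],
[0.112,-0.019,-0.007,-0.000,0.000,-0.046,45],
[0.114,-0.008,-0.007,-0.000,0.000,-0.046,45],
[0.114,0.002,-0.007,-0.000,0.000,-0.046,45],
[0.113,0.013,-0.007,-0.000,0.000,-0.046,45],
[0.112,0.023,-0.007,-0.000,0.000,-0.046,45],
[0.109,0.034,-0.007,-0.000,0.000,-0.046,45],
[0.105,0.044,-0.007,-0.000,0.000,-0.046,45],
[0.101,0.053,-0.007,-0.000,0.000,-0.046,45],
[0.096,0.062,-0.007,-0.000,0.000,-0.046,45],
[0.089,0.071,-0.007,-0.000,0.000,-0.046,45],
[0.082,0.079,-0.007,-0.000,0.000,-0.046,45],
[0.075,0.086,-0.007,-0.000,0.000,-0.046,45],
```

View pics/side0.png

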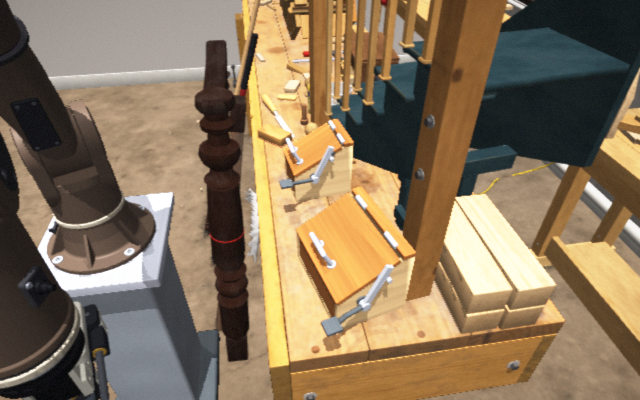

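Emit:
drive_tool:
  deltas:
    - [0.098,-0.058,-0.007,0,0,-0.046,45]
    - [0.103,-0.049,-0.007,0,0,-0.046,45]
    - [0.107,-0.039,-0.007,0,0,-0.046,45]
    - [0.11,-0.029,-0.007,0,0,-0.046,45]

```text
time: 0.83
ee_pos: [272.9, -505.9, 233.9]
ee_rot: [[0.769, 0.64, 0.0], [0.64, -0.769, -0.0], [-0.0, 0.0, -1.0]]
force: [0.6, -0.1, 0.3]
finger_gap: 69.7
grasp_force: 0.0
```

View pics/top0.png

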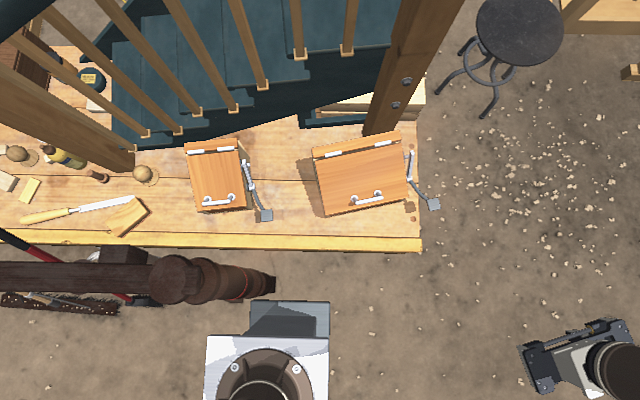

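The top picture shows a tall newel post standing between the robot and the bench. Its foot is at about (270,283), near x≈245, y≈95, left of the arm's working plane. The path to the wide locker is clear.

Emit:
drive_tool:
  deltas:
    - [0.112,-0.019,-0.007,0,0,-0.046,45]
    - [0.114,-0.008,-0.007,0,0,-0.046,45]
    - [0.114,0.002,-0.007,0,0,-0.046,45]
    - [0.113,0.013,-0.007,0,0,-0.046,45]
    - [0.112,0.023,-0.007,0,0,-0.046,45]
    - [0.109,0.034,-0.007,0,0,-0.046,45]

```text
time: 1.33
ee_pos: [385.5, -376.9, 244.5]
ee_rot: [[0.319, 0.948, 0.0], [0.948, -0.319, -0.0], [-0.0, 0.0, -1.0]]
force: [0.4, -0.7, -0.8]
finger_gap: 41.4
grasp_force: 0.0
```

Emit:
drive_tool:
  deltas:
    - [0.105,0.044,-0.007,0,0,-0.046,45]
    - [0.101,0.053,-0.007,0,0,-0.046,45]
    - [0.096,0.062,-0.007,0,0,-0.046,45]
    - [0.089,0.071,-0.007,0,0,-0.046,45]
    - [0.082,0.079,-0.007,0,0,-0.046,45]
    - [0.075,0.086,-0.007,0,0,-0.046,45]
    - [0,0,0,0,0,0,45]

```text
time: 1.92
ee_pos: [501.9, -244.0, 255.5]
ee_rot: [[-0.234, 0.972, 0.003], [0.972, 0.234, 0.003], [0.002, 0.004, -1.0]]
force: [-0.8, 1.2, -0.7]
finger_gap: 41.2
grasp_force: 0.0
```

```bash
python3 - <<'E'
from h import *
s=ctrl.read_state();print(s["ee_pos"],np.round(s["joint_pos"],1),s["finger_gap"])
q=handle(0)+17*rot(0)[:,2]
rows(line(q,rot(0),5),45); save("side","side1")
im=cv2.imread("pics/side1.png")[100:340,200:460];cv2.imwrite("pics/c.png",cv2.resize(im,None,fx=2.3,fy=2.3,interpolation=2))
E
```

```text
[ 501.92449144 -244.04323463  255.47994985] [ 39.7  19.6 -25.5  95.7   8.9  66.6  25.5] 41.15329399073289
[-0.002,-0.006,0.106,0.000,-0.000,0.000,45],
[-0.002,-0.006,0.106,0.000,-0.000,0.000,45],
[-0.002,-0.006,0.106,0.000,-0.000,0.000,45],
[-0.002,-0.006,0.106,0.000,-0.000,0.000,45],
[-0.002,-0.005,0.106,0.000,-0.000,0.000,45],
```

View pics/c.png

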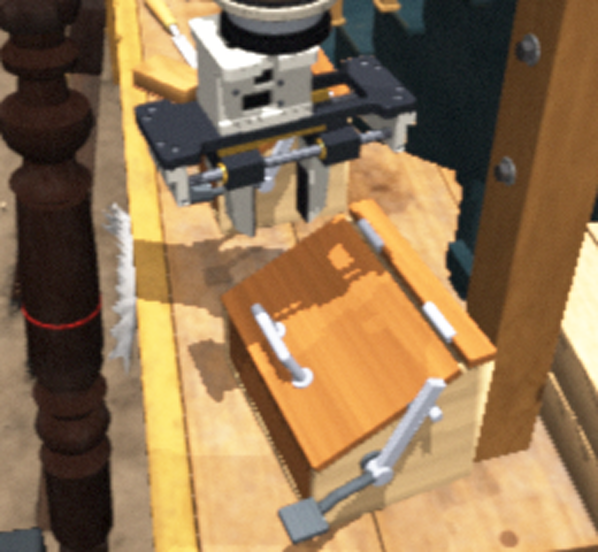

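```bash
python3 - <<'E'
from h import *
X=rot(0)[:,0]
for cam in("side","top"):
  for d in(-30,0,30): print(cam,np.round(proj(cam,handle(0)+d*X),1))
print(np.round([(proj("side",ctrl.read_state()["ee_pos"])[0]-200)*2.3,(proj("side",ctrl.read_state()["ee_pos"])[1]-100)*2.3]))
E
```

```text
side [323.5 254. ]
side [317.4 243.7]
side [311.7 233.9]
top [381.3 197.6]
top [369.3 200.2]
top [357.2 202.8]
[275. 224.]
```

The side view shows the bar where I predicted (far end near (311,234)), with the fingers above it and straddling it. I'll go down now.

Emit:
drive_tool:
  deltas:
    - [-0.01,-0.006,0.106,0,0,0,45]
    - [-0.002,-0.006,0.106,0,0,0,45]
    - [-0.002,-0.006,0.106,0,0,0,45]
    - [-0.002,-0.006,0.106,0,0,0,45]
    - [-0.002,-0.006,0.1,0,0,0,45]
    - [0,0,0,0,0,0,45]

```text
time: 2.47
ee_pos: [487.7, -256.3, 119.3]
ee_rot: [[-0.218, 0.976, -0.007], [0.976, 0.218, 0.002], [0.004, -0.007, -1.0]]
force: [-2.0, 0.9, -0.7]
finger_gap: 41.2
grasp_force: 0.0
```

Emit:
drive_tool:
  deltas:
    - [0,0,0,0,0,0,0]
    - [0,0,0,0,0,0,0]
    - [0,0,0,0,0,0,0]
    - [0,0,0,0,0,0,0]
    - [0,0,0,0,0,0,0]

```text
time: 2.88
ee_pos: [496.5, -255.6, 126.2]
ee_rot: [[-0.222, 0.975, 0.01], [0.975, 0.222, -0.001], [-0.003, 0.009, -1.0]]
force: [17.9, 3.3, -1.8]
finger_gap: 13.0
grasp_force: 8.9
```

Emit:
drive_tool:
  deltas:
    - [0,0,0,0,0,0,0]
    - [0,0,0,0,0,0,0]
    - [0,0,0,0,0,0,0]

```text
time: 3.13
ee_pos: [498.1, -255.2, 126.7]
ee_rot: [[-0.223, 0.975, 0.012], [0.975, 0.223, -0.001], [-0.004, 0.012, -1.0]]
force: [14.8, 1.6, -1.8]
finger_gap: 9.1
grasp_force: 30.0
```

```bash
python3 - <<'E'
from h import *
n=24; P=[]
for k in range(0,n+1):
    th=.92*k/n; R=rot(np.degrees(th)*.95); P.append((handle(th)+17*R[:,2],R))
rows(P[1:],0,P[0])
E
```

```text
[-0.000,0.001,-0.021,-0.018,0.000,0.000,0],
[0.000,0.003,-0.021,-0.018,-0.000,-0.000,0],
[0.000,0.004,-0.021,-0.018,0.000,0.000,0],
[0.000,0.006,-0.021,-0.018,0.000,-0.000,0],
[0.000,0.007,-0.020,-0.018,-0.000,-0.000,0],
[-0.000,0.009,-0.020,-0.018,0.000,0.000,0],
[0.000,0.010,-0.019,-0.018,0.000,0.000,0],
[-0.000,0.012,-0.019,-0.018,0.000,-0.000,0],
[-0.000,0.013,-0.018,-0.018,-0.000,0.000,0],
[0.000,0.014,-0.017,-0.018,0.000,-0.000,0],
[-0.000,0.016,-0.016,-0.018,0.000,0.000,0],
[-0.000,0.017,-0.015,-0.018,-0.000,0.000,0],
[0.000,0.018,-0.014,-0.018,0.000,-0.000,0],
[0.000,0.019,-0.013,-0.018,-0.000,0.000,0],
[-0.000,0.020,-0.011,-0.018,0.000,-0.000,0],
[0.000,0.021,-0.010,-0.018,-0.000,0.000,0],
[-0.000,0.021,-0.009,-0.018,0.000,-0.000,0],
[-0.000,0.022,-0.007,-0.018,0.000,-0.000,0],
[0.000,0.022,-0.006,-0.018,0.000,-0.000,0],
[0.000,0.023,-0.004,-0.018,-0.000,0.000,0],
[0.000,0.023,-0.003,-0.018,0.000,-0.000,0],
[-0.000,0.023,-0.001,-0.018,-0.000,0.000,0],
[0.000,0.023,0.000,-0.018,-0.000,-0.000,0],
[-0.000,0.023,0.002,-0.018,0.000,-0.000,0],
```

Emit:
drive_tool:
  deltas:
    - [0,0.02,-0.021,-0.018,0,0,0]
    - [0,0.01,-0.021,-0.018,0,0,0]
    - [0,0.004,-0.021,-0.018,0,0,0]
    - [0,0.006,-0.021,-0.018,0,0,0]
    - [0,0.007,-0.02,-0.018,0,0,0]
    - [0,0.009,-0.02,-0.018,0,0,0]
    - [0,0.01,-0.019,-0.018,0,0,0]
    - [0,0.012,-0.019,-0.018,0,0,0]

```text
time: 3.8
ee_pos: [503.9, -253.8, 166.0]
ee_rot: [[-0.22, 0.936, 0.276], [0.975, 0.211, 0.062], [-0.001, 0.283, -0.959]]
force: [-3.7, -3.5, -5.9]
finger_gap: 8.8
grasp_force: 30.0
```

Emit:
drive_tool:
  deltas:
    - [0,0.013,-0.018,-0.018,0,0,0]
    - [0,0.014,-0.017,-0.018,0,0,0]
    - [0,0.016,-0.016,-0.018,0,0,0]
    - [0,0.017,-0.015,-0.018,0,0,0]
    - [0,0.018,-0.014,-0.018,0,0,0]
    - [0,0.019,-0.013,-0.018,0,0,0]
    - [0,0.02,-0.011,-0.018,0,0,0]
    - [0,0.021,-0.01,-0.018,0,0,0]

```text
time: 4.47
ee_pos: [518.8, -250.4, 203.4]
ee_rot: [[-0.218, 0.823, 0.524], [0.976, 0.183, 0.119], [0.002, 0.537, -0.843]]
force: [-36.5, -5.8, 10.3]
finger_gap: 8.8
grasp_force: 30.0
```

```bash
python3 - <<'E'
from h import *
s=ctrl.read_state();print(np.round(s["joint_pos"],1),s["grasp_force"])
R=np.array(s["ee_rot"]);q=s["ee_pos"]-13*R[:,2]-HX;print(q@B,q[2],np.arctan2(q[2],-q@B)+np.radians(4.4),np.hypot(q@B,q[2]))
E
```

```text
[ 74.6  20.2 -48.4 118.  -16.6  25.   57.4] 30.036360919475555
-120.32269953786128 63.966873697757336 0.5654229168529264 136.26926636165354
```

Emit:
drive_tool:
  deltas:
    - [0,0.014,-0.025,-0.01,0,0,0]
    - [0,0.015,-0.025,-0.01,0,0,0]
    - [0,0.015,-0.024,-0.01,0,0,0]
    - [0,0.015,-0.022,-0.01,0,0,0]

```text
time: 4.8
ee_pos: [525.3, -246.4, 235.6]
ee_rot: [[-0.225, 0.771, 0.596], [0.974, 0.178, 0.137], [-0.0, 0.612, -0.791]]
force: [11.2, 3.8, -13.9]
finger_gap: 7.9
grasp_force: 28.3
```

```bash
cat >> h.py <<'E'
def where():
    s=ctrl.read_state();print(np.round(s["joint_pos"],1),s["grasp_force"])
    R=np.array(s["ee_rot"]);q=s["ee_pos"]-13*R[:,2]-HX;a=np.arctan2(q[2],-q@B);f=np.array(s["force"])
    print("theta",a+np.radians(4.4),"r",np.hypot(q@B,q[2]),"radial out",-f@B*np.cos(a)+f[2]*np.sin(a),"tang",f@B*np.sin(a)+f[2]*np.cos(a),"tilt",np.degrees(np.arctan2(R[2,1],-R[2,2])))
E
python3 -c "from h import *;where()"
```

```text
[ 83.7  20.3 -56.9 118.3 -22.6  24.2  64.2] 28.273777663707733
theta 0.7731970111311341 r 148.77495211864874 radial out -17.9384973486679 tang -3.143770271703792 tilt 37.735592115167115
```

```bash
python3 - <<'E'
from h import *
save("side","side2")
im=cv2.imread("pics/side2.png")[100:340,200:460];cv2.imwrite("pics/d.png",cv2.resize(im,None,fx=2.3,fy=2.3,interpolation=2))
where()
E
```

```text
[ 83.9  20.2 -57.  118.4 -22.7  24.4  64.3] 26.9881671667099
theta 0.7686489819603873 r 149.71455987548725 radial out 8.121528437227921 tang -0.6285579993201473 tilt 37.70999041716548
```

View pics/d.png

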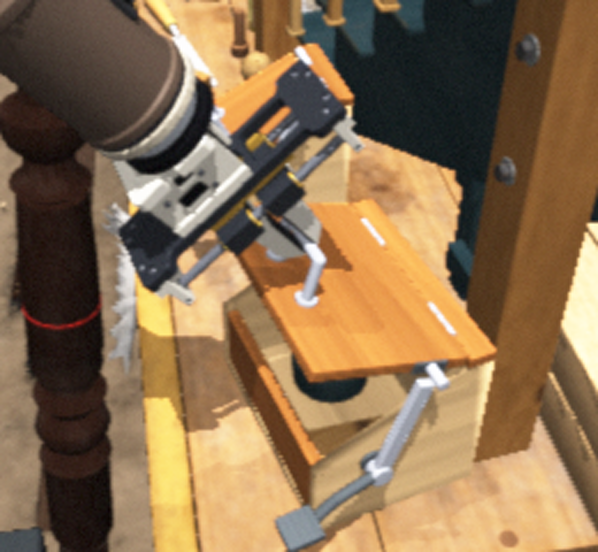

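The picture shows the door only partly up, about level, with its bar end at about (315,255). The fingers have slid up off the bar. I'll back off, let the door sink and regrip deeper.

Emit:
drive_tool:
  deltas:
    - [0,0,-0.08,0,0,0,45]
    - [0,0,-0.1,0,0,0,45]
    - [0,0,-0.1,0.04,0,0,45]
    - [0,0,-0.05,0.05,0,0,45]
    - [0,0,0,0.05,0,0,45]
    - [0,0,0,0.05,0,0,45]
    - [0,0,0,0.05,0,0,45]
    - [0,0,0,0.04,0,0,45]

```text
time: 5.52
ee_pos: [476.5, -260.1, 302.9]
ee_rot: [[-0.22, 0.971, 0.092], [0.976, 0.219, 0.015], [-0.005, 0.093, -0.996]]
force: [0.4, 0.5, 0.1]
finger_gap: 41.6
grasp_force: 0.0
```

```bash
python3 - <<'E'
from h import *
where();s=ctrl.read_state();print(s["ee_pos"],s["force"])
rows(line(np.array([500,-252,215.]),rot(0),6),45)
save("side","side3")
im=cv2.imread("pics/side3.png")[100:340,200:460];cv2.imwrite("pics/e.png",cv2.resize(im,None,fx=2.3,fy=2.3,interpolation=2))
E
```

```text
[ 60.7  17.3 -45.6  95.8  10.7  67.5  25.9] 0.0
theta 0.8854433241694794 r 228.75454735517602 radial out -0.2927582663807551 tang 0.3860956842838064 tilt 5.315428749109273
[ 476.54909534 -260.13530557  302.92680678] [0.38282995 0.46766643 0.05482185]
[0.002,0.011,0.060,0.008,0.000,-0.001,45],
[0.002,0.012,0.060,0.008,0.000,-0.001,45],
[0.002,0.013,0.060,0.008,0.000,-0.001,45],
[0.002,0.014,0.059,0.008,0.000,-0.001,45],
[0.002,0.015,0.059,0.008,0.000,-0.001,45],
[0.002,0.016,0.059,0.008,0.000,-0.001,45],
```

View pics/e.png

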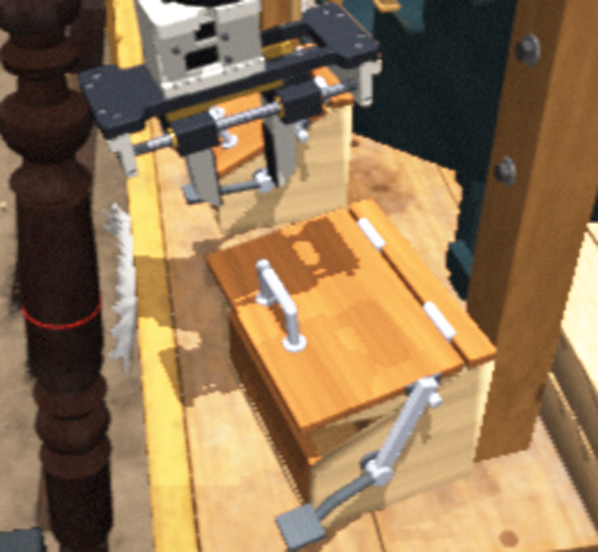

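The door is still sinking, its near edge a little open. It will be shut by the time I'm down there.

Emit:
drive_tool:
  deltas:
    - [0.002,0.011,0.06,0.008,0,-0.001,45]
    - [0.002,0.012,0.06,0.008,0,-0.001,45]
    - [0.002,0.013,0.06,0.008,0,-0.001,45]
    - [0.002,0.014,0.06,0.008,0,-0.001,45]
    - [0.002,0.015,0.06,0.008,0,-0.001,45]
    - [0.002,0.016,0.06,0.006,0,-0.001,45]
    - [0,0,0,0,0,0,45]
    - [0,0,0,0,0,0,45]

```text
time: 6.23
ee_pos: [499.4, -250.7, 211.6]
ee_rot: [[-0.233, 0.972, 0.004], [0.972, 0.233, 0.001], [0.0, 0.004, -1.0]]
force: [1.2, 0.4, 0.4]
finger_gap: 41.5
grasp_force: 0.0
```

```bash
python3 - <<'E'
from h import *
s=ctrl.read_state();print(s["ee_pos"])
rows(line(np.array([498.,-254,122]),rot(0),4),45)
E
```

```text
[ 499.38227586 -250.7215052   211.60857593]
[-0.003,-0.002,0.090,0.000,-0.000,-0.000,45],
[-0.003,-0.002,0.090,0.000,-0.000,-0.000,45],
[-0.003,-0.002,0.090,0.000,-0.000,-0.000,45],
[-0.003,-0.002,0.090,0.000,-0.000,-0.000,45],
```

Emit:
drive_tool:
  deltas:
    - [-0.003,-0.002,0.09,0,0,0,45]
    - [-0.003,-0.002,0.09,0,0,0,45]
    - [-0.003,-0.002,0.09,0,0,0,45]
    - [-0.003,-0.002,0.09,0,0,0,45]
    - [0,0,0,0,0,0,45]

```text
time: 6.65
ee_pos: [496.3, -254.8, 119.3]
ee_rot: [[-0.232, 0.973, 0.0], [0.973, 0.232, 0.002], [0.002, 0.001, -1.0]]
force: [-0.7, 0.6, -0.3]
finger_gap: 41.7
grasp_force: 0.0
```

Emit:
drive_tool:
  deltas:
    - [0,0,0,0,0,0,0]
    - [0,0,0,0,0,0,0]
    - [0,0,0,0,0,0,0]
    - [0,0,0,0,0,0,0]
    - [0,0,0,0,0,0,0]
    - [0,0,0,0,0,0,0]
    - [0,0,0,0,0,0,0]
    - [0,0,0,0,0,0,0]

```text
time: 7.32
ee_pos: [498.1, -254.8, 122.6]
ee_rot: [[-0.232, 0.973, 0.003], [0.973, 0.232, -0.001], [-0.002, 0.003, -1.0]]
force: [-4.5, -0.9, 7.9]
finger_gap: 9.1
grasp_force: 30.0
```

```bash
sed -i 's/-13\*R/-17.5*R/' h.py; python3 - <<'E'
from h import *
where()
n=30; P=[]
for k in range(0,n+1):
    th=.92*k/n; R=rot(np.degrees(th)*.78); P.append((handle(th)+17.5*R[:,2],R))
rows(P[1:],0,P[0])
E
```

```text
[ 49.8  30.7 -39.7 104.2  23.9  53.5  13. ] 30.00165045261383
theta 0.0005150925559212621 r 134.9592991630231 radial out 3.997853822826692 tang 8.260701974532292 tilt 0.16919929865949432
[-0.000,0.001,-0.017,-0.012,-0.000,-0.000,0],
[0.000,0.002,-0.017,-0.012,0.000,0.000,0],
[-0.000,0.002,-0.017,-0.012,0.000,-0.000,0],
[0.000,0.003,-0.017,-0.012,-0.000,-0.000,0],
[-0.000,0.004,-0.016,-0.012,-0.000,0.000,0],
[0.000,0.005,-0.016,-0.012,0.000,0.000,0],
[-0.000,0.006,-0.016,-0.012,-0.000,-0.000,0],
[-0.000,0.007,-0.016,-0.012,-0.000,-0.000,0],
[0.000,0.008,-0.015,-0.012,0.000,0.000,0],
[0.000,0.009,-0.015,-0.012,-0.000,0.000,0],
[-0.000,0.009,-0.015,-0.012,0.000,-0.000,0],
[-0.000,0.010,-0.014,-0.012,-0.000,0.000,0],
[0.000,0.011,-0.014,-0.012,0.000,-0.000,0],
[0.000,0.012,-0.013,-0.012,0.000,0.000,0],
[-0.000,0.012,-0.013,-0.012,0.000,-0.000,0],
[0.000,0.013,-0.012,-0.012,-0.000,0.000,0],
[0.000,0.014,-0.011,-0.012,-0.000,-0.000,0],
[-0.000,0.014,-0.011,-0.012,0.000,0.000,0],
[0.000,0.015,-0.010,-0.012,-0.000,-0.000,0],
[-0.000,0.015,-0.009,-0.012,0.000,0.000,0],
[-0.000,0.016,-0.009,-0.012,-0.000,-0.000,0],
[0.000,0.016,-0.008,-0.012,0.000,-0.000,0],
[-0.000,0.017,-0.007,-0.012,0.000,0.000,0],
[0.000,0.017,-0.006,-0.012,-0.000,0.000,0],
[-0.000,0.017,-0.005,-0.012,0.000,-0.000,0],
[0.000,0.018,-0.004,-0.012,0.000,0.000,0],
[-0.000,0.018,-0.004,-0.012,0.000,0.000,0],
[0.000,0.018,-0.003,-0.012,0.000,-0.000,0],
[0.000,0.018,-0.002,-0.012,-0.000,-0.000,0],
[-0.000,0.018,-0.001,-0.012,0.000,0.000,0],
```

Emit:
drive_tool:
  deltas:
    - [0,0.001,-0.017,-0.012,0,0,0]
    - [0,0.002,-0.017,-0.012,0,0,0]
    - [0,0.002,-0.017,-0.012,0,0,0]
    - [0,0.003,-0.017,-0.012,0,0,0]
    - [0,0.004,-0.016,-0.012,0,0,0]
    - [0,0.005,-0.016,-0.012,0,0,0]
    - [0,0.006,-0.016,-0.012,0,0,0]
    - [0,0.007,-0.016,-0.012,0,0,0]

```text
time: 7.98
ee_pos: [502.1, -253.8, 155.5]
ee_rot: [[-0.232, 0.954, 0.19], [0.973, 0.228, 0.045], [-0.001, 0.195, -0.981]]
force: [-4.0, -3.0, -5.7]
finger_gap: 8.7
grasp_force: 30.0
```

```bash
python3 -c "from h import *;where()"
```

```text
[ 60.3  26.  -45.7 109.   17.9  43.7  20.6] 30.00277876853943
theta 0.24204704301844643 r 135.6337295846634 radial out 3.539874023313935 tang -6.408496866529222 tilt 11.264679609002194
```

Theta is 0.24 and the forces are small, so this is on track.

Emit:
drive_tool:
  deltas:
    - [0,0.008,-0.015,-0.012,0,0,0]
    - [0,0.009,-0.015,-0.012,0,0,0]
    - [0,0.009,-0.015,-0.012,0,0,0]
    - [0,0.01,-0.014,-0.012,0,0,0]
    - [0,0.011,-0.014,-0.012,0,0,0]
    - [0,0.012,-0.013,-0.012,0,0,0]

```text
time: 8.48
ee_pos: [508.8, -252.2, 179.2]
ee_rot: [[-0.231, 0.918, 0.322], [0.973, 0.218, 0.076], [-0.0, 0.331, -0.944]]
force: [-12.2, -5.8, -2.5]
finger_gap: 9.2
grasp_force: 30.0
```

```bash
python3 -c "from h import *;where()"
```

```text
[ 69.   24.2 -51.4 111.8  12.4  37.   27.3] 30.00320166349411
theta 0.41371648973601033 r 137.01276431201174 radial out 11.646259224778717 tang -6.720303019856958 tilt 19.299229838002304
```

Emit:
drive_tool:
  deltas:
    - [0,0.01,-0.015,-0.012,0,0,0]
    - [0,0.01,-0.015,-0.012,0,0,0]
    - [0,0.01,-0.014,-0.012,0,0,0]
    - [0,0.011,-0.013,-0.012,0,0,0]
    - [0,0.012,-0.013,-0.012,0,0,0]
    - [0,0.013,-0.011,-0.012,0,0,0]

```text
time: 8.98
ee_pos: [520.4, -249.4, 206.7]
ee_rot: [[-0.233, 0.858, 0.458], [0.973, 0.206, 0.107], [-0.002, 0.47, -0.883]]
force: [13.6, -0.4, -14.4]
finger_gap: 8.9
grasp_force: 30.0
```

```bash
python3 -c "from h import *;where()"
```

```text
[ 79.2  24.1 -59.4 114.3   6.3  30.4  34.9] 29.996895790100098
theta 0.6167351061002697 r 139.64162921012797 radial out -18.704494240722454 tang -5.574489317001817 tilt 28.030173284499508
```

Emit:
drive_tool:
  deltas:
    - [0,0.018,-0.003,-0.008,0,0,0]
    - [0,0.018,-0.003,-0.008,0,0,0]
    - [0,0.017,-0.004,-0.008,0,0,0]
    - [0,0.017,-0.006,-0.008,0,0,0]

```text
time: 9.32
ee_pos: [526.9, -247.9, 214.8]
ee_rot: [[-0.23, 0.835, 0.5], [0.973, 0.197, 0.119], [0.001, 0.514, -0.858]]
force: [-38.4, -6.9, 19.8]
finger_gap: 9.2
grasp_force: 30.0
```

```bash
python3 -c "from h import *;where()"
```

```text
[ 82.1  24.7 -62.1 114.9   4.7  28.3  36.8] 30.02161681652069
theta 0.6856578377537165 r 138.93275967342163 radial out 43.22299470732981 tang -6.052125300343704 tilt 30.924411598763886
```

Emit:
drive_tool:
  deltas:
    - [0,0.013,-0.011,-0.008,0,0,0]
    - [0,0.014,-0.01,-0.008,0,0,0]
    - [0,0.015,-0.009,-0.008,0,0,0]

```text
time: 9.57
ee_pos: [536.4, -245.6, 229.5]
ee_rot: [[-0.232, 0.804, 0.547], [0.973, 0.192, 0.129], [-0.002, 0.562, -0.827]]
force: [12.5, -1.8, -16.2]
finger_gap: 8.8
grasp_force: 30.0
```

```bash
python3 -c "from h import *;where()"
```

```text
[ 85.3  25.4 -65.5 115.2   2.9  26.4  38.8] 29.997683465480804
theta 0.805011979813938 r 140.66665679465513 radial out -19.548058793436468 tang -4.322809340143836 tilt 34.22576161027315
```

Emit:
drive_tool:
  deltas:
    - [0,0.016,-0.002,-0.006,0,0,0]
    - [0,0.016,-0.002,-0.006,0,0,0]
    - [0,0.016,-0.003,-0.006,0,0,0]
    - [0,0.016,-0.003,-0.006,0,0,0]

```text
time: 9.9
ee_pos: [547.8, -242.9, 240.8]
ee_rot: [[-0.232, 0.777, 0.585], [0.973, 0.186, 0.138], [-0.001, 0.601, -0.799]]
force: [-3.7, -3.4, -4.0]
finger_gap: 9.2
grasp_force: 30.0
```

```bash
python3 -c "from h import *;where()"
```

```text
[ 86.8  26.1 -67.5 115.3   1.5  24.6  40.2] 30.000359416007996
theta 0.9147412729136033 r 140.48586776287004 radial out -0.06247692420978623 tang -5.906624529085121 tilt 36.93812966588483
```

Emit:
drive_tool:
  deltas:
    - [0,0.014,-0.001,-0.004,0,0,0]
    - [0,0.008,0,0,0,0,0]
    - [0,0,0,0,0,0,0]

```text
time: 10.15
ee_pos: [549.0, -242.5, 241.9]
ee_rot: [[-0.231, 0.777, 0.586], [0.973, 0.184, 0.14], [0.001, 0.603, -0.798]]
force: [-20.3, -6.0, 2.5]
finger_gap: 8.8
grasp_force: 30.0
```

```bash
python3 - <<'E'
from h import *
where();save("side","side4")
im=cv2.imread("pics/side4.png")[80:320,200:460];cv2.imwrite("pics/f.png",cv2.resize(im,None,fx=2.3,fy=2.3,interpolation=2))
E
```

```text
[ 86.8  26.1 -67.5 115.1   1.3  24.7  40.3] 30.005023777484894
theta 0.926563607981974 r 140.44109802573146 radial out 15.868467316418322 tang -14.264021013081404 tilt 37.051408857150896
```

View pics/f.png

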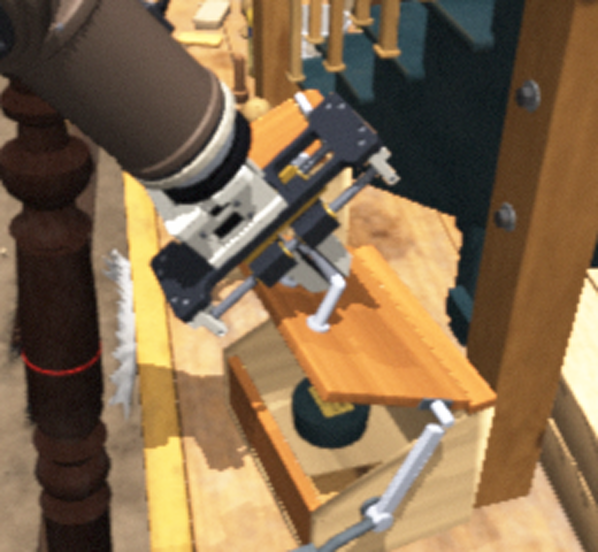

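The picture shows the door well up with the bar held. Tangential force has risen to 14 N, which means the end stop. Next I lower it a little so the stay takes it.

Emit:
drive_tool:
  deltas:
    - [0,-0.018,0,0,0,0,0]
    - [0,-0.017,0.002,0.004,0,0,0]
    - [0,-0.016,0.002,0.004,0,0,0]
    - [0,-0.016,0.003,0.004,0,0,0]
    - [0,-0.01,0.002,0.002,0,0,0]
    - [0,0,0,0,0,0,0]

```text
time: 10.7
ee_pos: [539.0, -245.0, 231.6]
ee_rot: [[-0.232, 0.788, 0.57], [0.973, 0.19, 0.134], [-0.002, 0.585, -0.811]]
force: [-7.0, -2.5, 5.4]
finger_gap: 9.0
grasp_force: 30.0
```

```bash
python3 -c "from h import *;where()"
```

```text
[ 86.6  25.9 -66.6 115.9   1.8  24.8  40.4] 30.001630783081055
theta 0.8252423438552823 r 140.19841871388022 radial out 9.121298319815825 tang -1.0420273683962966 tilt 35.8226919059567
```

Emit:
drive_tool:
  deltas:
    - [0,-0.008,0,0,0,0,0]
    - [0,0,0,0,0,0,0]
    - [0,0,0,0,0,0,45]
    - [0,0,0,0,0,0,45]
    - [0,0,0,0,0,0,45]
    - [0,0,0,0,0,0,45]

```text
time: 11.2
ee_pos: [537.0, -244.7, 229.7]
ee_rot: [[-0.233, 0.789, 0.569], [0.972, 0.19, 0.136], [-0.001, 0.585, -0.811]]
force: [-0.1, -0.3, 0.1]
finger_gap: 30.8
grasp_force: 0.0
```

Emit:
drive_tool:
  deltas:
    - [0,0,-0.05,0,0,0,45]
    - [0,0,-0.08,0,0,0,45]
    - [0,0,-0.1,0,0,0,45]
    - [0,0,-0.1,0.02,0,0,45]
    - [0,0,-0.06,0.04,0,0,45]
    - [0,0,0,0.04,0,0,45]
    - [0,0,0,0.04,0,0,45]
    - [0,0,0,0.04,0,0,20]

```text
time: 11.87
ee_pos: [481.6, -259.3, 310.1]
ee_rot: [[-0.23, 0.94, 0.252], [0.973, 0.223, 0.056], [-0.004, 0.258, -0.966]]
force: [0.4, 1.1, 0.5]
finger_gap: 37.9
grasp_force: 0.0
```

```bash
python3 - <<'E'
from h import *
where();save("side","side5")
im=cv2.imread("pics/side5.png")[80:340,200:460];cv2.imwrite("pics/g.png",cv2.resize(im,None,fx=2.2,fy=2.2,interpolation=2))
print(ctrl.read_state()["ee_pos"])
E
```

```text
[ 76.7  16.5 -58.5 100.1   6.9  58.5  31.2] 0.0
theta 0.9236459700530707 r 235.67383880547285 radial out -0.055170894263209924 tang 0.77321080573436 tilt 14.92481768289672
[ 484.6212354  -256.0890353   310.98819305]
```

View pics/g.png

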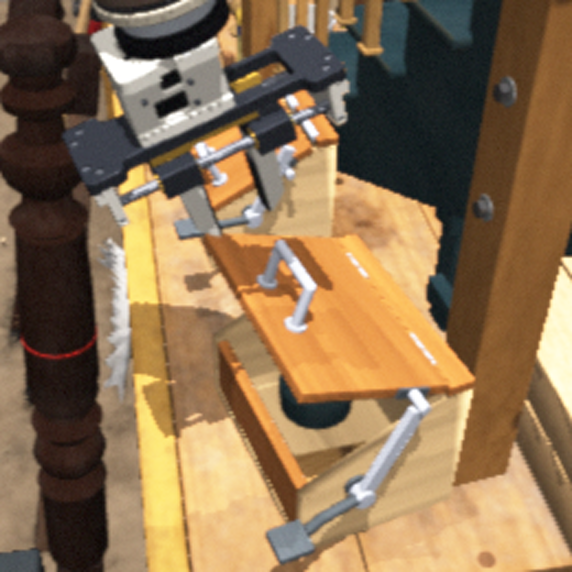

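The door stands open by itself on the stay and the gripper is clear. The pad sits at about (291,540) in the crop, which is full-frame (332,325) and unchanged. Now I move over the pad with the tool turned 45°, so its body clears the locker and the stay.

```bash
python3 - <<'E'
from h import *
a=np.radians(-31.5);y=np.array([np.cos(a),np.sin(a),0]);z=-Z;R=np.c_[np.cross(y,z),y,z]
q=np.array([493.,-416,300]); L=line(q,R,12); rows(L,0)
p,S=L[-1]; 
E
```

```text
[-0.052,-0.011,0.001,0.010,-0.004,0.033,0],
[-0.053,-0.007,0.002,0.010,-0.004,0.033,0],
[-0.053,-0.004,0.002,0.010,-0.004,0.033,0],
[-0.053,-0.000,0.003,0.010,-0.004,0.033,0],
[-0.053,0.004,0.003,0.010,-0.004,0.033,0],
[-0.053,0.007,0.004,0.010,-0.004,0.033,0],
[-0.052,0.011,0.004,0.010,-0.004,0.033,0],
[-0.051,0.014,0.004,0.010,-0.004,0.033,0],
[-0.050,0.017,0.004,0.010,-0.004,0.033,0],
[-0.049,0.021,0.004,0.010,-0.004,0.033,0],
[-0.048,0.024,0.004,0.010,-0.004,0.033,0],
[-0.046,0.027,0.004,0.010,-0.004,0.033,0],
```

Emit:
drive_tool:
  deltas:
    - [-0.052,-0.011,0.001,0.01,-0.004,0.033,0]
    - [-0.053,-0.007,0.002,0.01,-0.004,0.033,0]
    - [-0.053,-0.004,0.002,0.01,-0.004,0.033,0]
    - [-0.053,0,0.003,0.01,-0.004,0.033,0]
    - [-0.053,0.004,0.003,0.01,-0.004,0.033,0]
    - [-0.053,0.007,0.004,0.01,-0.004,0.033,0]
    - [-0.052,0.011,0.004,0.01,-0.004,0.033,0]
    - [-0.051,0.014,0.004,0.01,-0.004,0.033,0]

```text
time: 12.58
ee_pos: [486.9, -364.5, 300.6]
ee_rot: [[0.293, 0.951, 0.097], [0.955, -0.295, 0.003], [0.032, 0.091, -0.995]]
force: [0.3, 1.2, -0.4]
finger_gap: 0.5
grasp_force: 0.0
```

Emit:
drive_tool:
  deltas:
    - [-0.05,0.017,0.004,0.01,-0.004,0.033,0]
    - [-0.049,0.021,0.004,0.01,-0.004,0.033,0]
    - [-0.048,0.024,0.004,0.01,-0.004,0.033,0]
    - [-0.046,0.027,0.004,0.01,-0.004,0.033,0]
    - [0,0,0,0,0,0,0]
    - [0,0,0,0,0,0,0]

```text
time: 13.08
ee_pos: [489.1, -417.5, 296.1]
ee_rot: [[0.531, 0.848, 0.012], [0.848, -0.531, 0.008], [0.013, 0.006, -1.0]]
force: [0.1, 0.8, 0.6]
finger_gap: 0.4
grasp_force: 0.0
```

```bash
python3 - <<'E'
from h import *
a=np.radians(-31.5);y=np.array([np.cos(a),np.sin(a),0]);z=-Z;R=np.c_[np.cross(y,z),y,z]
print(ctrl.read_state()["ee_pos"]);rows(line(np.array([493.,-416,125]),R,7),0)
ctrl.capture("side")
for r in ctrl.regions_of("side","wide_door")[:1]:print(r["p"],r["box"])
print(np.array(proj("side",handle(.8))))
E
```

```text
[ 489.14005577 -417.47048766  296.09895973]
[0.001,0.001,0.098,0.000,-0.001,-0.001,0],
[0.001,0.001,0.098,0.000,-0.001,-0.001,0],
[0.001,0.001,0.098,0.000,-0.001,-0.001,0],
[0.001,0.001,0.098,0.000,-0.001,-0.001,0],
[0.001,0.001,0.098,0.000,-0.001,-0.001,0],
[0.002,0.001,0.098,0.000,-0.001,-0.001,0],
[0.002,0.001,0.098,0.000,-0.001,-0.001,0],
0.83 [369.4, 237.7, 68.4, 62.2]
[334.18605453 199.84181258]
```

The door's visible region still ends near row 269. Shut, it would reach about row 305, so it is standing. I'll go down to the pad.

Emit:
drive_tool:
  deltas:
    - [0.001,0.001,0.098,0,-0.001,-0.001,0]
    - [0.001,0.001,0.098,0,-0.001,-0.001,0]
    - [0.001,0.001,0.098,0,-0.001,-0.001,0]
    - [0.001,0.001,0.098,0,-0.001,-0.001,0]
    - [0.001,0.001,0.098,0,-0.001,-0.001,0]
    - [0.002,0.001,0.098,0,-0.001,-0.001,0]
    - [0.001,0.001,0.08,0,-0.001,-0.001,0]
    - [0,0,0,0,0,0,0]

```text
time: 13.85
ee_pos: [490.6, -414.4, 126.3]
ee_rot: [[0.518, 0.855, -0.0], [0.855, -0.518, -0.001], [-0.001, 0.0, -1.0]]
force: [-0.6, 1.1, -0.6]
finger_gap: 0.2
grasp_force: 0.0
```

Emit:
drive_tool:
  deltas:
    - [0,0,0.03,0,0,0,0]
    - [0,0,0.03,0,0,0,0]
    - [0,0,0.03,0,0,0,0]
    - [0,0,0.02,0,0,0,0]
    - [0,0,0,0,0,0,0]

```text
time: 14.27
ee_pos: [492.5, -417.1, 102.2]
ee_rot: [[0.52, 0.854, 0.003], [0.854, -0.52, -0.006], [-0.003, 0.006, -1.0]]
force: [0.6, -0.8, 0.6]
finger_gap: 0.8
grasp_force: 0.0
```

Emit:
drive_tool:
  deltas:
    - [0,0,0.02,0,0,0,0]
    - [0,0,0.02,0,0,0,0]
    - [0,0,0,0,0,0,0]

```text
time: 14.52
ee_pos: [492.3, -417.3, 91.9]
ee_rot: [[0.52, 0.854, 0.003], [0.854, -0.52, -0.006], [-0.004, 0.005, -1.0]]
force: [-1.9, -2.6, 4.0]
finger_gap: 0.3
grasp_force: 2.3
```

```bash
python3 - <<'E'
from h import *
s=ctrl.read_state();print(s["ee_pos"],s["force"],proj("side",s["ee_pos"]))
save("side","side6")
for t in("wide_pad","wide_door"):
  for r in ctrl.regions_of("side",t)[:1]:print(t,r["p"],r["box"])
im=cv2.imread("pics/side6.png")[150:380,220:480];cv2.imwrite("pics/i.png",cv2.resize(im,None,fx=2.5,fy=2.5,interpolation=2))
E
```

```text
[ 492.33393558 -417.29764582   91.86820097] [-1.93703519 -2.55225349  4.02586554] (np.float64(330.8268793700461), np.float64(332.8325543752791))
wide_pad 0.94 [351.4, 303.8, 62.4, 80.9]
wide_door 0.96 [344.9, 235.9, 112.5, 71.4]
```

View pics/i.png

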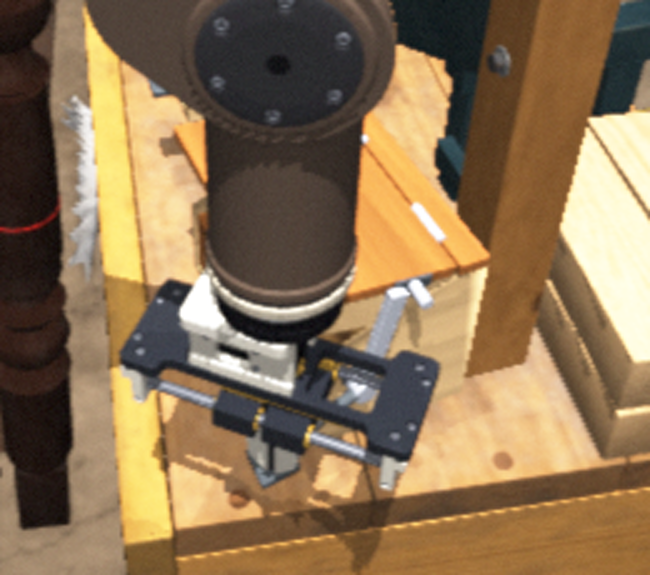

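The fingertips are on the pad at about (272,478) in the crop, with 4 N upward on the tool, and the door is still up. I'll press a little further and hold.

Emit:
drive_tool:
  deltas:
    - [0,0,0.012,0,0,0,0]
    - [0,0,0.008,0,0,0,0]
    - [0,0,0,0,0,0,0]
    - [0,0,0,0,0,0,0]
    - [0,0,0,0,0,0,0]
    - [0,0,0,0,0,0,0]
    - [0,0,0,0,0,0,0]
    - [0,0,0,0,0,0,0]

```text
time: 15.33
ee_pos: [492.6, -417.3, 87.7]
ee_rot: [[0.52, 0.854, 0.003], [0.854, -0.52, -0.006], [-0.003, 0.006, -1.0]]
force: [-5.3, -1.1, 3.6]
finger_gap: 0.4
grasp_force: 3.0
```

```bash
python3 - <<'E'
from h import *
ctrl.capture("side")
for r in ctrl.regions_of("side","wide_door")[:1]:print(r["p"],r["box"])
E
```

```text
0.59 [348.6, 254.2, 102.5, 68.9]
```

The door is sinking. I'll hold a bit longer, then withdraw straight up and check.

Emit:
drive_tool:
  deltas:
    - [0,0,0,0,0,0,0]
    - [0,0,0,0,0,0,0]
    - [0,0,0,0,0,0,0]
    - [0,0,0,0,0,0,0]
    - [0,0,0,0,0,0,0]
    - [0,0,0,0,0,0,0]
    - [0,0,0,0,0,0,0]
    - [0,0,0,0,0,0,0]

```text
time: 16.1
ee_pos: [492.6, -417.3, 87.8]
ee_rot: [[0.52, 0.854, 0.003], [0.854, -0.52, -0.006], [-0.003, 0.006, -1.0]]
force: [-5.2, -1.7, 5.7]
finger_gap: -0.1
grasp_force: 3.0
```

Emit:
drive_tool:
  deltas:
    - [0,0,-0.04,0,0,0,0]
    - [0,0,-0.08,0,0,0,0]
    - [0,0,-0.1,0,0,0,0]
    - [0,0,-0.1,0,0,0,0]
    - [0,0,-0.1,0,0,0,0]
    - [0,0,-0.1,0,0,0,0]
    - [0,0,-0.1,0,0,0,0]
    - [0,0,-0.1,0,0,0,0]

```text
time: 16.77
ee_pos: [493.3, -414.5, 269.6]
ee_rot: [[0.518, 0.855, 0.006], [0.855, -0.518, -0.005], [-0.001, 0.007, -1.0]]
force: [0.2, -0.3, -0.1]
finger_gap: 0.5
grasp_force: 0.0
```

Emit:
drive_tool:
  deltas:
    - [0,-0.12,-0.02,0,0,0,0]
    - [0,-0.12,0,0,0,0,0]
    - [0,-0.12,0,0,0,0,0]
    - [0,-0.12,0,0,0,0,0]
    - [0,-0.12,0,0,0,0,0]
    - [0,0,0,0,0,0,0]

```text
time: 17.27
ee_pos: [361.0, -334.3, 272.0]
ee_rot: [[0.519, 0.855, 0.001], [0.855, -0.519, -0.005], [-0.004, 0.004, -1.0]]
force: [0.5, 0.2, -0.5]
finger_gap: 0.7
grasp_force: 0.0
```

```bash
python3 - <<'E'
from h import *
print(ctrl.read_state()["ee_pos"])
b0=cv2.imread("pics/side0.png"); b1=ctrl.capture("side")[:,:,::-1]; t1=ctrl.capture("top")[:,:,::-1];t0=cv2.imread("pics/top0.png")
for c in("side","top"):
  for t in("wide_door","narrow_door"):
    for r in ctrl.regions_of(c,t)[:1]:
      m=r["pixels"];A,Bb=(b0,b1) if c=="side" else (t0,t1)
      print(c,t,round(r["p"],2),r["box"],"mean diff",np.abs(A[m].astype(int)-Bb[m]).mean())
E
```

```text
[ 360.97684044 -334.30536003  271.99082076]
side wide_door 0.57 [351.1, 249.4, 101.0, 110.6] mean diff 10.155926809864757
side narrow_door 0.94 [313.7, 151.3, 59.6, 55.8] mean diff 10.41193778898697
top wide_door 0.68 [360.2, 179.4, 91.2, 72.8] mean diff 7.322455639404446
top narrow_door 0.79 [219.9, 179.9, 62.8, 62.5] mean diff 7.431768115942029
```

Both doors match their starting (shut) regions in both cameras. I'll wait a second so everything is at rest, then hand in.

Emit:
drive_tool:
  deltas:
    - [0,0,0,0,0,0,0]
    - [0,0,0,0,0,0,0]
    - [0,0,0,0,0,0,0]
    - [0,0,0,0,0,0,0]
    - [0,0,0,0,0,0,0]
    - [0,0,0,0,0,0,0]
    - [0,0,0,0,0,0,0]
    - [0,0,0,0,0,0,0]

```text
time: 18.23
ee_pos: [364.2, -337.8, 271.6]
ee_rot: [[0.52, 0.854, 0.004], [0.854, -0.52, -0.005], [-0.003, 0.006, -1.0]]
force: [0.3, -0.9, 0.0]
finger_gap: 0.3
grasp_force: 0.0
```

```bash
python3 -c "from h import *;print(ctrl.finish_job())"
```

```text
the job is handed in; nothing more can be done
None
```

The job is handed in, with no verdict returned: the wide door stood open on its stay, sank shut after I pressed the pad, and both doors looked shut in both cameras at the end; my first lift slipped off the handle and I had to regrip.

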